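# Store damper cartons heavy end down in the leaning rack

## Robot

A 6-joint arm with a two-finger parallel gripper is mounted at the origin on the work surface. World frame = base frame: x ahead of the robot, y to its left, z up, the work surface at z = 0. Lengths are in mm, angles in rad, forces in N, time in s.
With the tool pointing down it reaches from about 275 to 850 mm from the base axis. Payload 19 kg.
Tool frame: the origin (TCP) lies on the centre line of the jaws, within the pads' length; the fingertips stand ctrl.finger_overhang ahead of it and the grasp point (between the pads) lies 11 mm behind it (ctrl.finger_overhang is the distance from the TCP to the fingertips, in mm); z points along the fingers, y is the line along which they close (so a half turn about z gives the same grasp; the last joint's range is limited). The gripper opens to 85 mm and grips with 20 to 120 N. Pads are 22 mm wide; open, the fingers measure 114 mm over their backs; the gripper's body (76 mm by 85 mm) begins 54 mm behind the grasp point. The pads swing forward as they close: fully open they stand 13 mm farther back than shut.
Start: joints at [1.03, 0.15, 1.437, -0, 1.554, -0.134], TCP at [227.513, 528.043, 239.267] pointing down, gripper open.
Joint ranges: [-2.8, 2.8], [-0.68, 2.1], [0.12, 2.68], [-1.39, 4.53], [0.16, 2.79], [-2.81, 2.81]. Speed limits (rad/s): [1.89, 1.89, 2.22, 3.01, 3.01, 3.01].

## Interface

Orientations are given as a 3x3 rotation matrix whose columns are the frame's x, y, z axes.
In Python, from rig import ctrl, imaging gives the robot as it stands. The module is installed in compiled form; this text tells all that it offers.
- The arm moves only by the tool jog_arm, never from a script. Its argument "targets" is text: rows parted by semicolons, each of 4 numbers parted by spaces: the shift along the tool's x, y, z scaled (see below), then the turn about the tool's z scaled (see below). In form: dx dy dz spin; .... A call has 1 to 20 rows; each row is the pose to reach, as a shift and turn from the pose commanded when the call began, along the tool's axes at that moment; what a row does not reach only later rows make up. The controller multiplies each number of a shift by 200 mm and each number of a turn by pi/2 rad. A row lasts 1/10 s, in which the tool goes at most 50 mm and 8.59 degrees, less where a joint would pass 70% of its speed; a pose out of reach is approached as far as the arm can. A call with a number of a shift or a turn outside -1 to 1 is refused whole. A call with a gripper value outside its range is refused whole. "gripper" is the closure in counts, from 0 (fully open) to 255 (shut), set as the call begins (left out, the last holds). The fingers move at their own pace and stop on an object; the grip force is fixed at half the most. Time passes only in rows, so rows that repeat a pose let the fingers close. It gives the time, the measured TCP pose, the force, the opening and the grip force at its end, in the units of the state.
- ctrl.get_obs(): the state, without advancing time (a new reading comes with each control period).
- imaging.grab_frame(name): name is "side" or "top" or "wrist"; returns a dict with "image" (384x512x3 uint8, red, green, blue), "depth" (384x512 float32, mm along the optical axis (not along the pixel's ray), 0 where there is no reading), "intrinsics" (3x3 intrinsics, pixels), "extrinsics" (4x4, takes a point from world to camera coordinates). Camera axes: x right, y down, z forward; pixel columns grow to the right and rows downward; lengths in mm; the calibration is good to about 2 mm. A picture is of the moment at which its call begins.
- ctrl.finish_job(): hands the job in; it is judged then, once.
Trained networks look in the newest picture that a camera, given by its name, has taken for a name from the list of things; names that differ only in an ending like _2 or _b are one class to them, and where a whole thing is asked for, a point or a joint stands for the part that bears it (a point fixed in the world has none). Each returns a list of dicts, best first, with "p" (0 to 1); they miss things now and then, are a little off and sometimes report something else, mostly with a low value. They report only what shows in the picture. A call takes as long as a camera call. They do not tell look-alikes from the thing itself.
- imaging.recognise(camera, thing): "position" ([x, y, z] in mm, in world coordinates, good to about 4 mm: the middle of the surface that is visible of it).
The state is a dict: "t": time; "joints": joint angles; "dq": joint speeds; "joint_efforts": joint torques, N m; "tool_pos": TCP position; "tcp_rot": TCP orientation; "ft_force": force on the tool from outside, world axes, zero at the start; "ft_torque": the same for the moment, N m; "gripper_width": opening from 0.0 (shut) to 1.0 (fully open); "grasp_force": force on a finger pad.
Only numpy, scipy, OpenCV 4.12 (cv2) and the standard library are available. Lean on these libraries where they do the work, as an engineer would, in place of code of your own. Each camera call takes 0.05 s, during which the arm holds its last target. There are 200 camera calls.

## Task

Put the three long cartons into the leaning rack, one in each bay, lying flat on its sloping bed with the heavy end down against the lip; which end is heavy cannot be seen, but you can feel it by lifting a carton at mid-length. Set them in gently, never drop one or let one tip out of the rack, and do not move the tape dispenser, the spray can or the roll of tape.

Things in the scene. Friction and masses are not known exactly. Their poses are not given: they have to be found in the camera images.
- carton_a_mid (a point): Centre (half-way along and up) of a loose closed stiff kraft carton, 190 x 46 x 46 mm, 0.5 to 0.6 kg, flat on the bench at the start. x along its length, z up. Both ends look alike; a weight sits fast inside at +x or -x, new at each start, so the centre of mass lies 37 to 43 mm from the middle: held at mid-length that end pulls down with about 0.2 Nm. The axes do not tell which end.
- carton_b_mid (a point): Centre (half-way along and up) of a loose closed stiff kraft carton, 190 x 46 x 46 mm, 0.5 to 0.6 kg, flat on the bench at the start. x along its length, z up. Both ends look alike; a weight sits fast inside at +x or -x, new at each start, so the centre of mass lies 37 to 43 mm from the middle: held at mid-length that end pulls down with about 0.2 Nm. The axes do not tell which end.
- carton_c_mid (a point): Centre (half-way along and up) of a loose closed stiff kraft carton, 190 x 46 x 46 mm, 0.5 to 0.6 kg, flat on the bench at the start. x along its length, z up. Both ends look alike; a weight sits fast inside at +x or -x, new at each start, so the centre of mass lies 37 to 43 mm from the middle: held at mid-length that end pulls down with about 0.2 Nm. The axes do not tell which end.
- bed: Sloping white board bed of the leaning rack (wooden lip and battens), fixed to the bench. Origin: middle of its lower edge, in the corner of bed and lip, 40 mm above the bench. x up the slope (0.60 rad above level), y along the lip, z square out of its face. The bed ends in a free edge at x = 55 mm; a carton's upper end stands out beyond it. The lip (12 mm thick, behind x = 0) stands 32 mm out of the face.
- bay1 (a point): Foot of the left-hand (+y) bay: on the bed's face, at the lip, mid-way across the bay (y = 90 mm in the bed's frame); axes as the bed's. Each bay is 62 mm wide between battens 26 mm high that run from the lip to x = 45 mm; the two between bays are 28 mm thick.
- bay2 (a point): Foot of the middle bay: on the bed's face, at the lip, mid-way across the bay (y = 0 mm in the bed's frame); axes as the bed's. A stored carton lies flat on the bed, lower end on the lip, its centre at x = 95 mm, z = 23 mm from this point.
- bay3 (a point): Foot of the right-hand (-y) bay: on the bed's face, at the lip, mid-way across the bay (y = -90 mm in the bed's frame); axes as the bed's. In any bay a carton stays if its heavy end is down; heavy end up, it tips out over the bed's upper edge.
- dispenser: Bystander: black desk tape dispenser, 150 x 58 mm, 102 mm high, with a roll of tape. Origin: centre of its underside. Leave it where it is.
- can: Bystander: upright spray can, 58 mm across, 155 mm high. Origin: centre of its underside. Leave it where it is.
- tape: Bystander: roll of packing tape lying flat, 100 mm across, 48 mm high. Origin: centre of its underside. Leave it where it is.
There are look-alikes about, which are no part of the job. What is shaped like the part that bears carton_b_mid but yellow is not meant. What is shaped like the part that bears carton_c_mid but green is not meant.

How it is judged:
By the outcome, as a careful person would: the job done as asked, in the order asked, and still so for the second after the job is handed in, with the robot touching nothing.
It also fails if it takes over 66 s, if anything falls off the work surface, if the arm or the gripper's body presses on something with over 40 N, if the wrist force passes 120 N, or if a joint passes its speed limit or range.

## Working session

There is one attempt and no reset: what is moved stays moved. The work goes in short steps, Python scripts to look and compute and a tool call to move; the robot and the scene stay as the last step left them, time stands still between calls to the robot, and variables do not carry over. Pictures are saved under pics/ and viewed, at most 10 in all, crops included, and the job is handed in when it is done.

Besides the shell and the picture viewer there is one more tool, called after "Request:" as a command line: name --argument value ..., lists and objects as JSON in quotes. jog_arm: Moves the arm, as the interface text tells. Shifts and turns lie within -1 to 1; 1 stands for 200 mm of shift or pi/2 rad of turn. Its arguments: {"type":"object","properties":{"targets":{"type":"string"},"gripper":{"type":"number"}},"required":["targets"]}

```bash
mkdir -p pics; cat > h.py <<'E'
import numpy as np, cv2
from rig import ctrl, imaging
def grab(n):
    return imaging.grab_frame(n)
def world(f):
    K=f["intrinsics"];T=f["extrinsics"];d=f["depth"].astype(float)
    v,u=np.mgrid[:d.shape[0],:d.shape[1]]
    P=np.stack([(u-K[0,2])/K[0,0]*d,(v-K[1,2])/K[1,1]*d,d],-1)
    W=(P-T[:3,3])@T[:3,:3]; W[d<=0]=np.nan
    return W
E
python3 - <<'E'
from h import *
a=grab("top");b=grab("side")
for n,f in(("top",a),("side",b)):
    cv2.imwrite(f"pics/{n}0.png",f["image"][:,:,::-1]); np.savez(n+"0.npz",**f)
print(ctrl.finger_overhang)
for cam in("top","side"):
  for t in("carton_a_mid","bed","bay1","dispenser","can","tape"):
    print(cam,t,[(np.round(r["position"]).tolist(),round(r["p"],2)) for r in imaging.recognise(cam,t)])
s=ctrl.get_obs(); print(s["t"],s["tcp_rot"],s["ft_force"],s["ft_torque"])
E
```

```text
8.0
top carton_a_mid []
top bed [([506.0, 238.0, 66.0], 0.6)]
top bay1 [([504.0, 238.0, 67.0], 0.78)]
top dispenser [([776.0, -191.0, 49.0], 0.89)]
top can [([368.0, -479.0, 143.0], 0.81)]
top tape [([765.0, 48.0, 44.0], 0.93)]
side carton_a_mid [([604.0, -315.0, 41.0], 0.95)]
side bed [([501.0, 227.0, 57.0], 0.76)]
side bay1 [([504.0, 226.0, 66.0], 0.86)]
side dispenser [([773.0, -223.0, 52.0], 0.61)]
side can [([362.0, -511.0, 114.0], 0.73)]
side tape [([757.0, 38.0, 30.0], 0.68)]
0.7 [[-9.18406651e-01  3.95637736e-01 -7.08730771e-05]
 [ 3.95637742e-01  9.18406643e-01 -1.21888338e-04]
 [ 1.68666787e-05 -1.39983125e-04 -9.99999990e-01]] [-0.29781608 -0.47602838 -0.40886997] [-0.01224731 -0.01865062 -0.08437875]
```

View pics/top0.png

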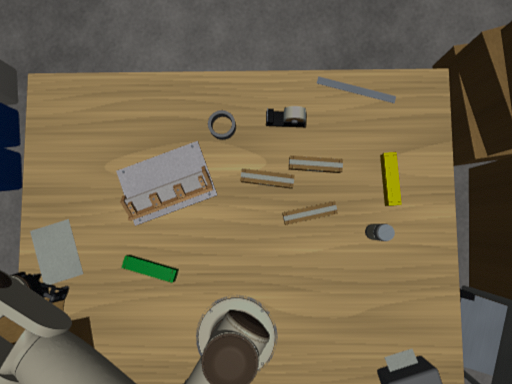

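View pics/side0.png

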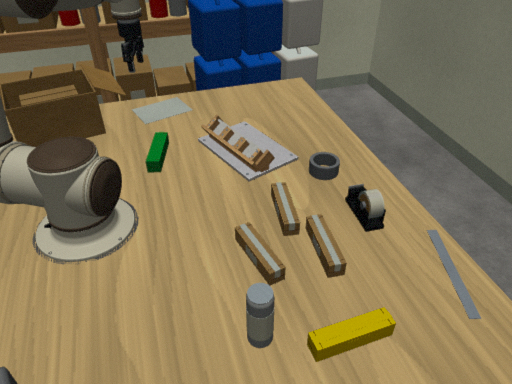

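```bash
python3 - <<'E'
from h import *
f=dict(np.load("top0.npz"));W=world(f)
for n,(u,v) in dict(c1=(267,178),c2=(315,164),c3=(310,212)).items():
    w=W[v-25:v+25,u-35:u+35].reshape(-1,3); w=w[(w[:,2]>36)&(w[:,2]<56)]
    m=np.median(w[:,:2],0); w=w[np.linalg.norm(w[:,:2]-m,axis=1)<115]
    r=cv2.minAreaRect(w[:,:2].astype(np.float32)); bx=cv2.boxPoints(r)
    e=[bx[1]-bx[0],bx[2]-bx[1]];L=max(e,key=np.linalg.norm)
    print(n,np.round(r[0],1),np.round(r[1],1),"ang",round(float(np.arctan2(L[1],L[0])),3),"z",np.median(w[:,2]).round(1),len(w))
g=dict(np.load("side0.npz"));W2=world(g)
# rack: height image around
Q=np.concatenate([W.reshape(-1,3),W2.reshape(-1,3)])
s=(abs(Q[:,0]-505)<170)&(abs(Q[:,1]-232)<190)&(Q[:,2]>25)&(Q[:,2]<130);Q=Q[s]
print(len(Q),Q.min(0),Q.max(0))
# crude plots: upscale both images around rack
cv2.imwrite("pics/rack.png",np.hstack([cv2.resize(f["image"][135:230,110:225,::-1],(400,330)),cv2.resize(g["image"][110:185,190:305,::-1],(400,330))]))
# scan lines of height along rack columns in the top image
for u in (140,155,170,190,205):
    print(u,[tuple(np.round(W[v,u]).astype(int).tolist()) for v in range(145,222,4) if np.isfinite(W[v,u,0])])
E
```

```text
c1 [ 588.2 -131.2] [112.  215.5] ang -1.565 z 46.9 839
c2 [ 589.  -272.2] [112.  219.2] ang -1.565 z 46.8 851
c3 [ 439.2 -267.3] [ 45.9 189.7] ang -1.362 z 46.5 700
3512 [413.47229916  77.43169913  25.17192005] [611.20639082 400.07362268  90.77747797]
140 [(696, 359, -4), (680, 357, 0), (664, 356, 4), (649, 355, 5), (635, 357, -3), (617, 351, 16), (602, 350, 17), (588, 351, 13), (573, 350, 15), (559, 353, 4), (543, 349, 14), (529, 350, 12), (509, 331, 65), (495, 331, 66), (481, 334, 56), (468, 336, 50), (454, 338, 41), (439, 330, 64), (426, 348, 10), (411, 346, 15)]
155 [(694, 301, 2), (679, 300, 2), (664, 301, 0), (647, 297, 12), (632, 297, 10), (616, 295, 16), (602, 295, 16), (587, 296, 12), (572, 295, 13), (557, 294, 15), (543, 295, 10), (522, 276, 72), (508, 275, 75), (493, 272, 85), (480, 275, 73), (466, 277, 65), (452, 278, 64), (440, 293, 11), (425, 291, 16), (411, 296, 1)]
170 [(695, 245, -2), (679, 244, 1), (663, 243, 7), (646, 240, 16), (631, 240, 14), (617, 240, 13), (603, 241, 8), (587, 240, 13), (572, 239, 14), (558, 240, 11), (537, 225, 67), (523, 226, 62), (510, 229, 50), (496, 232, 39), (480, 225, 63), (466, 226, 60), (454, 238, 13), (440, 240, 5), (425, 240, 3), (411, 241, -3)]
190 [(690, 167, 15), (676, 167, 11), (661, 167, 11), (646, 167, 14), (631, 167, 11), (617, 167, 8), (602, 167, 8), (586, 166, 13), (564, 154, 72), (551, 156, 59), (538, 157, 53), (524, 159, 44), (509, 156, 58), (494, 155, 62), (483, 166, 9), (470, 168, -5), (455, 167, 2), (440, 165, 8), (425, 167, 1), (411, 167, -2)]
205 [(693, 114, 1), (678, 114, -1), (663, 114, -1), (648, 113, 1), (633, 113, 1), (616, 112, 9), (592, 101, 72), (576, 100, 81), (563, 101, 73), (552, 105, 47), (536, 102, 67), (522, 102, 62), (512, 110, 16), (498, 110, 11), (484, 111, 4), (469, 112, 3), (454, 111, 4), (439, 111, 5), (425, 111, 4), (410, 111, 4)]
```

View pics/rack.png

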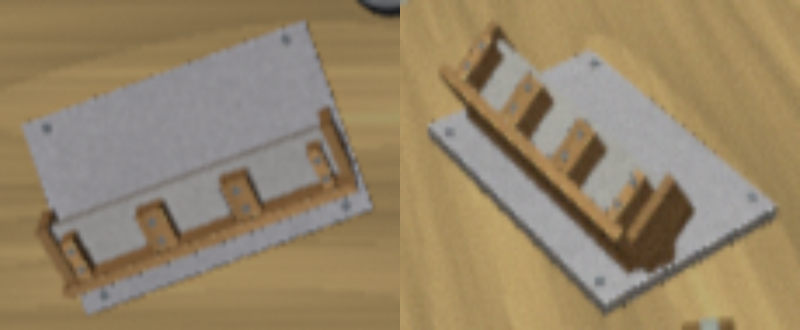

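```bash
cat > fit.py <<'E'
from h import *
from scipy.optimize import differential_evolution
def carton(W):
    H=((W[...,2]>34)&(W[...,2]<58)&(W[...,1]<20)&(W[...,0]>350)&(W[...,0]<690)).astype(np.uint8)
    n,l,st,_=cv2.connectedComponentsWithStats(cv2.morphologyEx(H,cv2.MORPH_OPEN,np.ones((3,3),np.uint8)))
    for i in range(1,n):
        if st[i,4]<200: continue
        w=W[l==i]; r=cv2.minAreaRect(w[:,:2].astype(np.float32)); bx=cv2.boxPoints(r)
        L=max([bx[1]-bx[0],bx[2]-bx[1]],key=np.linalg.norm)
        m=w[:,:2]-w[:,:2].mean(0);vv=np.linalg.svd(m,full_matrices=False)[2][0]
        print(np.round(r[0],1),w[:,:2].mean(0).round(1),np.round(r[1],1),"ang",round(float(np.arctan2(L[1],L[0]))%np.pi,3),round(float(np.arctan2(vv[1],vv[0]))%np.pi,3),np.median(w[:,2]).round(1),len(w))
c,s=np.cos(.6),np.sin(.6)
def tobed(p,Q):
    x0,y0,a=p; d=Q-[x0,y0,40]
    h=d[:,0]*np.cos(a)+d[:,1]*np.sin(a); y=-d[:,0]*np.sin(a)+d[:,1]*np.cos(a)
    return h*c+d[:,2]*s, y, -h*s+d[:,2]*c
def cost(p,Q):
    x,y,z=tobed(p,Q); ay=abs(y)
    bat=((ay>31)&(ay<59))|((ay>121)&(ay<135))
    m=np.where((x<0)&(x>-12),32,np.where((x>=0)&(x<45)&bat,26,0.))
    r=np.minimum(abs(z-m),8); out=(x<-12)|(x>55)|(ay>135); r=np.where(out,4,r)
    return r.mean()
def rack(W):
    Q=W.reshape(-1,3);k=(abs(Q[:,0]-505)<130)&(abs(Q[:,1]-222)<170)&(Q[:,2]>30)&(Q[:,2]<100);Q=Q[k]
    r=differential_evolution(cost,[(440,530),(160,270),(.2,.5)],args=(Q,),seed=1,popsize=25)
    return r.x,r.fun,len(Q)
E
python3 - <<'E'
from fit import *
for n in("top","side"):
    W=world(dict(np.load(n+"0.npz"))); carton(W); print(n,rack(W))
E
```

```text
[ 559.9 -561.4] [ 558.9 -559.6] [189.5  48.5] ang 0.053 0.068 47.0 740
[ 615.8 -291. ] [ 614.9 -291.2] [190.2  47.4] ang 1.494 1.486 46.8 704
[ 564.9 -117.2] [ 564.6 -117.3] [189.5  46.3] ang 1.438 1.431 46.8 685
[ 439.2 -267.3] [ 439.2 -267.1] [ 45.9 189.7] ang 1.78 1.781 46.5 698
top (array([4.92759455e+02, 2.32105290e+02, 3.50549119e-01]), np.float64(3.388741372216823), 2049)
[ 563.2 -113.7] [ 560.7 -123.6] [195.6  46.9] ang 1.435 1.44 45.6 736
[ 614.  -288.6] [ 611.4 -297.4] [194.1  47.7] ang 1.496 1.493 45.6 1007
[ 437.2 -265.2] [ 437.1 -273.9] [ 47.9 193.6] ang 1.777 1.785 45.5 1077
[ 558.4 -558.6] [ 554.1 -561.9] [192.3  48.7] ang 0.061 0.056 45.7 1852
side (array([4.90484953e+02, 2.38476017e+02, 3.52132774e-01]), np.float64(3.34590844667418), 1413)
```

```bash
python3 - <<'E'
from fit import *
for n in("top","side"):
    f=dict(np.load(n+"0.npz"));W=world(f);I=f["image"].astype(int)
    x,y,z=tobed((492.8,232.1,.351),W.reshape(-1,3)); sat=(I.max(-1)-I.min(-1)).ravel()
    k=(x>6)&(x<42)&(abs(y)<118)&(z>-12)&(z<36)
    br=sat>35
    for s0 in range(2):
        b=[]
        for d in np.arange(-12,13,1.):
            ay=abs(y[k]-d); bat=(ay>31)&(ay<59); b.append(((bat==br[k]).mean().round(3)))
    print(n,dict(zip(range(-12,13),b)))
    print([(int(t),round(float(br[k&(abs(y-t)<3)].mean()),2),round(float(np.median(z[k&(abs(y-t)<3)])),0)) for t in range(-114,116,6)])
E
```

```text
top {-12: np.float64(0.738), -11: np.float64(0.751), -10: np.float64(0.767), -9: np.float64(0.778), -8: np.float64(0.794), -7: np.float64(0.815), -6: np.float64(0.836), -5: np.float64(0.855), -4: np.float64(0.864), -3: np.float64(0.888), -2: np.float64(0.9), -1: np.float64(0.915), 0: np.float64(0.954), 1: np.float64(0.954), 2: np.float64(0.947), 3: np.float64(0.943), 4: np.float64(0.93), 5: np.float64(0.92), 6: np.float64(0.912), 7: np.float64(0.898), 8: np.float64(0.88), 9: np.float64(0.866), 10: np.float64(0.85), 11: np.float64(0.834), 12: np.float64(0.82)}
[(-114, 0.0, 0.0), (-108, 0.0, 1.0), (-102, 0.0, 0.0), (-96, 0.0, 0.0), (-90, 0.0, -0.0), (-84, 0.0, 0.0), (-78, 0.0, 1.0), (-72, 0.0, -0.0), (-66, 0.0, 1.0), (-60, 0.21, 9.0), (-54, 1.0, 26.0), (-48, 0.75, 27.0), (-42, 0.73, 26.0), (-36, 1.0, 26.0), (-30, 1.0, 28.0), (-24, 0.0, 1.0), (-18, 0.0, 1.0), (-12, 0.0, 2.0), (-6, 0.0, 1.0), (0, 0.0, 0.0), (6, 0.0, 1.0), (12, 0.0, 0.0), (18, 0.0, 1.0), (24, 0.0, -0.0), (30, 0.31, 12.0), (36, 1.0, 27.0), (42, 0.8, 27.0), (48, 0.75, 26.0), (54, 1.0, 27.0), (60, 0.83, 26.0), (66, 0.14, 1.0
[... 817 characters left out ...]
 0.0, -0.0), (-72, 0.0, -1.0), (-66, 0.0, 1.0), (-60, 0.42, 4.0), (-54, 0.86, 14.0), (-48, 1.0, 24.0), (-42, 0.76, 26.0), (-36, 0.91, 27.0), (-30, 0.91, 26.0), (-24, 0.0, 24.0), (-18, nan, nan), (-12, nan, nan), (-6, nan, nan), (0, 0.0, 1.0), (6, 0.0, 2.0), (12, 0.0, -1.0), (18, 0.0, 1.0), (24, 0.0, -1.0), (30, 0.57, 11.0), (36, 0.83, 14.0), (42, 0.93, 26.0), (48, 0.8, 25.0), (54, 0.87, 28.0), (60, 0.86, 25.0), (66, nan, nan), (72, nan, nan), (78, nan, nan), (84, nan, nan), (90, 0.0, 3.0), (96, 0.0, -1.0), (102, 0.0, -1.0), (108, 0.0, -1.0), (114, 0.0, 0.0)]<stdin>:12: RuntimeWarning: Mean of empty slice.
  ret = ret.dtype.type(ret / rcount)
  return _methods._mean(a, axis=axis, dtype=dtype,
```

```bash
cat > plan.py <<'E'
import sys
from h import *
def st(): 
    s=ctrl.get_obs();R=np.array(s["tcp_rot"]);return s,np.array(s["tool_pos"]),np.arctan2(R[1,0],R[0,0]),R
def rel(p,th,p0,t0):
    x=np.array([np.cos(t0),np.sin(t0)]);y=np.array([np.sin(t0),-np.cos(t0)]);d=np.array(p)-p0
    sp=(t0-th+np.pi)%(2*np.pi)-np.pi
    return np.round([d[:2]@x/200,d[:2]@y/200,-d[2]/200,sp/(np.pi/2)],3)
if __name__=="__main__":  # chain of waypoints x,y,z,th ; each from the previous
    s,p,t,R=st(); print("t",round(s["t"],2),p.round(1),round(float(t),3),"F",np.round(s["ft_force"],2),"M",np.round(s["ft_torque"],3),"w",round(s["gripper_width"],3),"g",round(s["grasp_force"],1),"q",np.round(s["joints"],2))
    for a in sys.argv[1:]:
        v=list(map(float,a.split(",")));th=t if len(v)<4 else v[3]
        print(a,rel(v[:3],th,p,t).tolist())
        if "-k" not in sys.argv: p,t=np.array(v[:3]),th
E
python3 plan.py 330,320,239,2.2 430,90,200,1.433 565,-117,120,1.433 565,-117,15,1.433
```

```text
t 0.7 [227.5 528.  239.3] 2.735 F [-0.3  -0.48 -0.41] M [-0.012 -0.019 -0.084] w 1.001 g 0.0 q [ 1.03  0.15  1.44 -0.    1.55 -0.13]
330,320,239,2.2 [-0.882, -0.753, 0.001, 0.34]
430,90,200,1.433 [-1.224, -0.273, 0.195, 0.488]
565,-117,120,1.433 [-0.932, 0.811, 0.4, 0.0]
565,-117,15,1.433 [0.0, 0.0, 0.525, 0.0]
```

Request:
jog_arm --targets "-0.98 -0.9 0 0.829;-0.98 -0.9 0 0.829;-0.98 -0.9 0 0.829;-0.98 -0.9 0 0.829;-0.98 -0.9 0 0.829;-0.98 -0.9 0 0.829;-0.98 -0.9 0 0.829;-0.98 -0.9 0 0.829;-0.98 -0.9 0 0.829"

```text
t: 1.6
tool_pos: [336.4, 284.9, 239.4]
tcp_rot: [[0.144, 0.99, 0.0], [0.99, -0.144, 0.0], [0.0, 0.0, -1.0]]
ft_force: [-0.6, 0.7, 0.6]
gripper_width: 0.998
grasp_force: 0.0
```

```bash
python3 plan.py 440,90,200,1.433 565,-117,120,1.433
```

```text
t 1.6 [336.4 284.9 239.4] 1.426 F [-0.61  0.7   0.61] M [0.028 0.01  0.017] w 0.998 g 0.0 q [ 0.53 -0.13  1.72 -0.    1.55  0.67]
440,90,200,1.433 [-0.89, 0.653, 0.197, -0.005]
565,-117,120,1.433 [-0.939, 0.761, 0.4, 0.0]
```

Request:
jog_arm --targets "-0.98 0.8 0.2 0;-0.98 0.8 0.2 0;-0.98 0.8 0.2 0;-0.98 0.8 0.2 0;-0.98 0.8 0.2 0;-0.98 0.8 0.2 0;-0.98 0.8 0.2 0"

```text
t: 2.3
tool_pos: [468.1, 67.8, 198.9]
tcp_rot: [[0.14, 0.99, -0.001], [0.99, -0.14, -0.0], [-0.0, -0.001, -1.0]]
ft_force: [-0.3, 1.7, 0.8]
gripper_width: 0.999
grasp_force: 0.0
```

```bash
python3 plan.py 565,-117,120,1.433 565,-117,15,1.433
```

```text
t 2.3 [468.1  67.8 198.9] 1.43 F [-0.25  1.66  0.83] M [ 0.003 -0.007  0.036] w 0.999 g 0.0 q [-0.02 -0.05  1.73 -0.    1.46  0.12]
565,-117,120,1.433 [-0.847, 0.61, 0.394, -0.002]
565,-117,15,1.433 [0.0, 0.0, 0.525, 0.0]
```

Request:
jog_arm --targets "-0.845 0.61 0.3 0;-0.845 0.61 0.3 0;-0.845 0.61 0.3 0;-0.845 0.61 0.3 0;-0.845 0.61 0.4 0;-0.845 0.61 0.6 0;-0.845 0.61 0.8 0;-0.845 0.61 0.92 0;-0.845 0.61 0.92 0;-0.845 0.61 0.92 0"

```text
t: 3.3
tool_pos: [565.8, -114.2, 16.5]
tcp_rot: [[0.137, 0.991, 0.001], [0.991, -0.137, -0.0], [-0.0, 0.001, -1.0]]
ft_force: [-0.4, 0.6, 1.5]
gripper_width: 1.001
grasp_force: 0.0
```

Request:
jog_arm --targets "0 0 0 0;0 0 0 0;0 0 0 0;0 0 0 0;0 0 0 0;0 0 0 0;0 0 0 0" --gripper 255

```text
t: 4.0
tool_pos: [565.8, -115.2, 16.7]
tcp_rot: [[0.138, 0.99, 0.001], [0.99, -0.138, -0.0], [-0.0, 0.001, -1.0]]
ft_force: [-3.7, 2.7, 11.4]
gripper_width: 0.532
grasp_force: 62.1
```

```bash
python3 plan.py
```

```text
t 4.0 [ 565.8 -115.2   16.7] 1.433 F [-3.68  2.73 11.39] M [0.372 0.573 0.209] w 0.532 g 62.1 q [-0.33  0.33  1.7   0.    1.12 -0.2 ]
```

Request:
jog_arm --targets "0 0 -0.05 0;0 0 -0.1 0;0 0 -0.15 0;0 0 -0.2 0;0 0 -0.25 0;0 0 -0.25 0;0 0 -0.25 0;0 0 -0.25 0"

```text
t: 4.8
tool_pos: [565.0, -115.1, 64.8]
tcp_rot: [[0.138, 0.99, -0.001], [0.99, -0.138, 0.0], [0.0, -0.001, -1.0]]
ft_force: [0.2, -0.2, -6.0]
gripper_width: 0.532
grasp_force: 62.9
```

```bash
python3 - <<'E'
from h import *
f=grab("side");np.savez("side1.npz",**f);cv2.imwrite("pics/s1.png",cv2.resize(f["image"][130:300,170:370,::-1],(600,510)))
W=world(f)
E
python3 plan.py
```

```text
t 4.85 [ 565.  -115.1   64.7] 1.433 F [-0.46  0.09 -6.25] M [-0.195  0.031 -0.048] w 0.529 g 62.9 q [-0.33  0.27  1.66 -0.    1.21 -0.2 ]
```

View pics/s1.png

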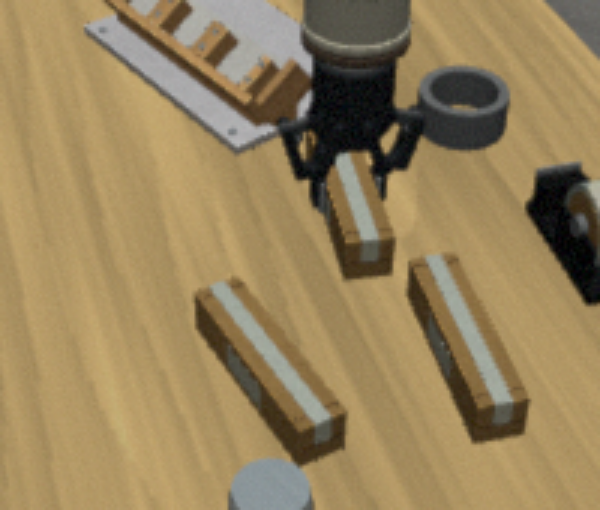

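```bash
cat > tilt.py <<'E'
from h import *
def tilt(f,p,th,rad=110):
    W=world(f).reshape(-1,3);d=W-p;a=d[:,0]*np.cos(th)+d[:,1]*np.sin(th);b=-d[:,0]*np.sin(th)+d[:,1]*np.cos(th)
    I=f["image"].reshape(-1,3).astype(int)
    k=(abs(a)<rad)&(abs(b)<19)&(d[:,2]<75)&(d[:,2]>-100)&(W[:,2]>12)&(W[:,2]<160)
    out=[]
    for t in range(-100,101,20):
        q=k&(abs(a-t)<10)
        if q.sum()>3: out.append((t,int(np.percentile(W[q,2],85)),int(q.sum())))
    return out
E
python3 - <<'E'
from tilt import *
f=dict(np.load("side1.npz"))
print(tilt(f,np.array([565,-115,64.7]),1.433))
E
```

```text
[(-100, 89, 180), (-80, 95, 71), (-60, 96, 61), (-40, 95, 60), (-20, 134, 81), (0, 131, 76), (20, 95, 45), (40, 95, 12)]
```

Request:
jog_arm --targets "0 0 -0.012 0;0 0 -0.012 0;0 0 -0.012 0" --gripper 128

```text
t: 5.15
tool_pos: [565.3, -115.2, 67.7]
tcp_rot: [[0.138, 0.99, -0.0], [0.99, -0.138, -0.0], [-0.0, -0.0, -1.0]]
ft_force: [0.0, -0.1, -5.1]
gripper_width: 0.532
grasp_force: 62.9
```

```bash
python3 plan.py
```

```text
t 5.15 [ 565.3 -115.2   67.7] 1.433 F [ 0.01 -0.11 -5.15] M [-0.215  0.035  0.005] w 0.532 g 62.9 q [-0.33  0.27  1.65 -0.    1.22 -0.2 ]
```

Request:
jog_arm --targets "0 0 0 0;0 0 0 0" --gripper 121

```text
t: 5.35
tool_pos: [565.3, -115.2, 67.7]
tcp_rot: [[0.138, 0.99, -0.0], [0.99, -0.138, -0.0], [-0.0, -0.0, -1.0]]
ft_force: [-0.6, 0.1, -5.3]
gripper_width: 0.529
grasp_force: 62.9
```

Request:
jog_arm --targets "0 0 0 0;0 0 0 0" --gripper 119

```text
t: 5.55
tool_pos: [565.3, -115.2, 67.7]
tcp_rot: [[0.138, 0.99, -0.0], [0.99, -0.138, -0.0], [-0.0, -0.0, -1.0]]
ft_force: [0.1, -1.2, -6.6]
gripper_width: 0.532
grasp_force: 31.4
```

```bash
python3 plan.py
```

```text
t 5.55 [ 565.3 -115.2   67.7] 1.433 F [ 0.08 -1.18 -6.56] M [-0.224  0.057 -0.017] w 0.532 g 31.4 q [-0.33  0.27  1.65 -0.    1.22 -0.2 ]
```

Request:
jog_arm --targets "0 0 0 0;0 0 0 0" --gripper 118.7

```text
t: 5.75
tool_pos: [565.3, -115.2, 67.7]
tcp_rot: [[0.138, 0.99, -0.0], [0.99, -0.138, -0.0], [-0.0, -0.0, -1.0]]
ft_force: [-0.6, -0.0, -5.3]
gripper_width: 0.535
grasp_force: 24.4
```

```bash
python3 plan.py
```

```text
t 5.75 [ 565.3 -115.2   67.7] 1.433 F [-0.62 -0.05 -5.25] M [-0.246  0.007  0.072] w 0.535 g 24.4 q [-0.33  0.27  1.65 -0.    1.22 -0.2 ]
```

Request:
jog_arm --targets "0 0 0 0;0 0 0 0;0 0 0 0" --gripper 118.4

```text
t: 6.05
tool_pos: [565.3, -115.2, 67.7]
tcp_rot: [[0.138, 0.99, -0.0], [0.99, -0.138, -0.0], [-0.0, -0.0, -1.0]]
ft_force: [-0.7, -0.0, -5.4]
gripper_width: 0.539
grasp_force: 17.1
```

```bash
python3 plan.py; python3 - <<'E'
from tilt import *
print(tilt(grab("side"),np.array([565,-115,67.7]),1.433))
E
```

```text
t 6.05 [ 565.3 -115.2   67.7] 1.433 F [-0.68 -0.04 -5.44] M [-0.212  0.019 -0.013] w 0.539 g 17.1 q [-0.33  0.27  1.65 -0.    1.22 -0.2 ]
[(-100, 98, 188), (-80, 103, 65), (-60, 102, 58), (-40, 101, 56), (-20, 138, 84), (0, 133, 60), (20, 96, 43), (40, 94, 17)]
```

Request:
jog_arm --targets "0 0 0 0;0 0 0 0;0 0 0 0" --gripper 118.2

```text
t: 6.4
tool_pos: [565.4, -115.1, 67.8]
tcp_rot: [[0.138, 0.99, 0.0], [0.99, -0.138, -0.0], [-0.0, 0.0, -1.0]]
ft_force: [0.1, 0.6, -3.6]
gripper_width: 0.54
grasp_force: 12.1
```

```bash
python3 plan.py; python3 - <<'E'
from tilt import *
print(tilt(grab("side"),np.array([565,-115,67.7]),1.433))
E
```

```text
t 6.4 [ 565.4 -115.1   67.8] 1.433 F [ 0.07  0.56 -3.57] M [0.165 0.024 0.009] w 0.54 g 12.1 q [-0.33  0.27  1.65  0.    1.22 -0.2 ]
[(-100, 113, 57), (-80, 137, 175), (-60, 140, 17), (-40, 127, 9), (-20, 140, 42), (0, 139, 15), (20, 86, 11), (40, 73, 4), (60, 58, 8)]
```

Request:
jog_arm --targets "0 0 0 0;0 0 0 0;0 0 0 0;0 0 -0.02 0;0 0 -0.1 0;0 0 -0.3 0;0.2 0 -0.5 0;0.4 0 -0.7 -0.1;0.6 0 -0.8 -0.2;0.8 0 -0.8 -0.3;0.98 0 -0.8 -0.4;0.98 0 -0.8 -0.5;0.98 0 -0.8 -0.5" --gripper 255

```text
t: 7.75
tool_pos: [592.2, 80.2, 227.6]
tcp_rot: [[-0.609, 0.793, -0.001], [0.793, 0.609, -0.0], [0.0, -0.001, -1.0]]
ft_force: [-0.8, 0.3, -5.9]
gripper_width: 0.532
grasp_force: 64.3
```

```bash
python3 plan.py 530,230,220,3 522,340.3,180,3.49 -k; python3 - <<'E'
from tilt import *
from plan import st
s,p,t,R=st();print(tilt(grab("side"),p,t))
E
```

```text
t 7.75 [592.2  80.2 227.6] 2.226 F [-0.82  0.3  -5.86] M [-0.147 -0.083  0.035] w 0.532 g 64.3 q [ 0.01  0.2   1.4  -0.    1.54 -0.65]
530,230,220,3 [0.783, 0.21, 0.038, -0.493]
522,340.3,180,3.49 [1.245, 0.514, 0.238, -0.805]
[]Traceback (most recent call last):
  File "plan.py", line 12, in <module>
    v=list(map(float,a.split(",")));th=t if len(v)<4 else v[3]
ValueError: could not convert string to float: '-k'
```

Request:
jog_arm --targets "0.25 0.13 0 -0.1;0.5 0.26 0 -0.2;0.75 0.4 0 -0.3;0.98 0.51 0 -0.4;0.98 0.51 0 -0.5;0.98 0.51 0 -0.6;0.98 0.51 0 -0.7;0.98 0.51 0 -0.805;0.98 0.51 0 -0.805;0.98 0.51 0 -0.805"

```text
t: 8.8
tool_pos: [555.5, 296.6, 227.6]
tcp_rot: [[-0.943, -0.334, -0.0], [-0.334, 0.943, -0.0], [0.0, -0.0, -1.0]]
ft_force: [-0.1, -0.3, -5.4]
gripper_width: 0.527
grasp_force: 64.8
```

```bash
python3 plan.py 522,340.3,150,3.492 521,340.3,120,3.492; python3 - <<'E'
from tilt import *
f=grab("side");cv2.imwrite("pics/s2.png",cv2.resize(f["image"][30:190,90:310,::-1],(660,480)))
E
```

```text
t 8.8 [555.5 296.6 227.6] -2.801 F [-0.12 -0.33 -5.43] M [ 0.084 -0.115  0.007] w 0.527 g 64.8 q [ 0.37  0.27  1.32 -0.    1.55 -1.54]
522,340.3,150,3.492 [0.085, 0.262, 0.388, -0.006]
521,340.3,120,3.492 [0.005, 0.002, 0.15, 0.0]
```

View pics/s2.png

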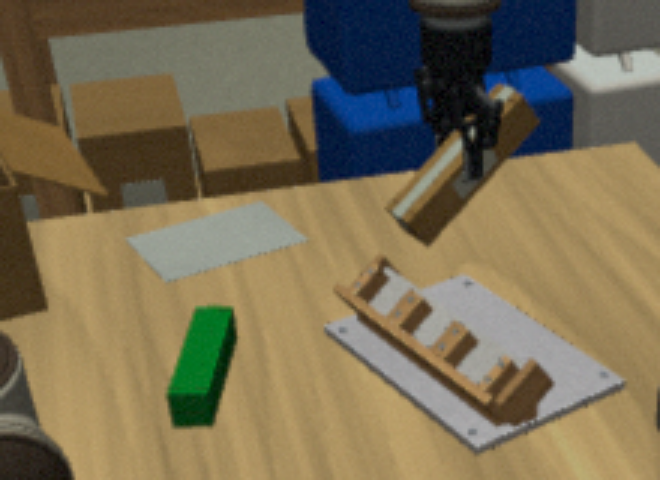

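Request:
jog_arm --targets "0.045 0.13 0.05 -0.006;0.088 0.263 0.1 -0.006;0.088 0.263 0.25 -0.006;0.088 0.263 0.35 -0.006;0.088 0.263 0.43 -0.006;0.088 0.263 0.48 -0.006;0.088 0.263 0.51 -0.006;0.088 0.263 0.53 -0.006;0.088 0.263 0.53 -0.006"

```text
t: 9.75
tool_pos: [521.5, 340.4, 121.7]
tcp_rot: [[-0.939, -0.343, 0.0], [-0.343, 0.939, -0.0], [-0.0, -0.0, -1.0]]
ft_force: [0.6, -0.8, -5.7]
gripper_width: 0.532
grasp_force: 64.7
```

```bash
python3 plan.py; python3 - <<'E'
from fit import *
from plan import st
s,p,t,R=st()
f=grab("side");np.savez("s3.npz",**f);cv2.imwrite("pics/s3.png",cv2.resize(f["image"][60:180,170:310,::-1],(700,600)))
d=(p-[492,233.5,40]);print("bed-frame tcp h,y",d[0]*.939+d[1]*.344,-d[0]*.344+d[1]*.939)
W=world(f).reshape(-1,3);x,y,z=tobed((492.3,233.5,.351),W)
k=(z>36)&(z<90)&(x>15)&(x<80)&(abs(y-90)<45)
print(np.histogram(y[k],range(50,136,4)),np.median(z[k&(abs(y-90)<10)]))
E
```

```text
t 9.75 [521.5 340.4 121.7] -2.792 F [ 0.59 -0.84 -5.68] M [ 0.088 -0.14   0.011] w 0.532 g 64.7 q [ 0.45  0.31  1.48 -0.    1.35 -1.47]
bed-frame tcp h,y 64.44704776073584 90.28287427247683
(array([ 0,  0,  0, 15, 52, 30, 13,  9, 14, 13, 20, 11, 10, 16, 14, 10,  1,
        1,  0,  0,  0]), array([ 50,  54,  58,  62,  66,  70,  74,  78,  82,  86,  90,  94,  98,
       102, 106, 110, 114, 118, 122, 126, 130, 134])) 54.74740499306492
```

View pics/s3.png

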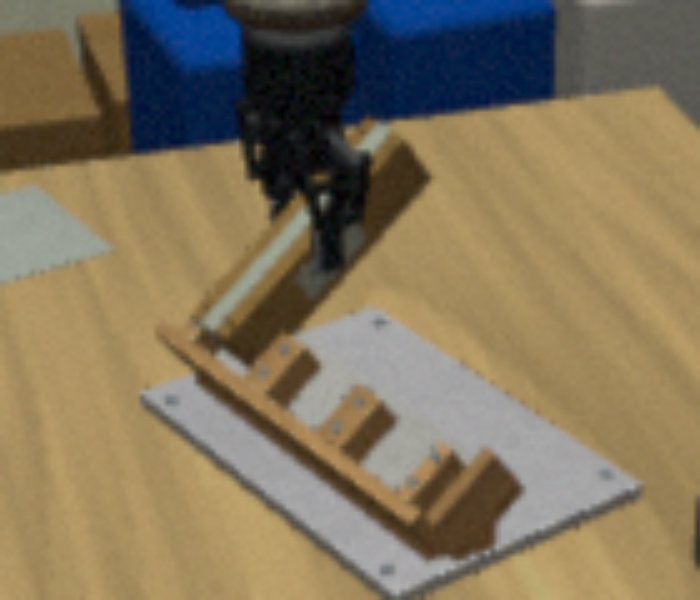

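Request:
jog_arm --targets "0 0 0.015 0;0 0 0.03 0;0 0 0.04 0;0 0 0.046 0;0 0 0.05 0;0 0 0.05 0"

```text
t: 10.4
tool_pos: [521.3, 340.5, 111.7]
tcp_rot: [[-0.939, -0.343, -0.0], [-0.343, 0.939, -0.0], [0.0, -0.0, -1.0]]
ft_force: [-1.1, -0.3, -4.2]
gripper_width: 0.53
grasp_force: 65.3
```

```bash
python3 plan.py
```

```text
t 10.4 [521.3 340.5 111.7] -2.791 F [-1.12 -0.29 -4.15] M [-0.036  0.045  0.013] w 0.53 g 65.3 q [ 0.45  0.32  1.49 -0.    1.33 -1.47]
```

Request:
jog_arm --targets "0.007 0 0.006 0;0.014 0 0.012 0;0.02 0 0.016 0;0.02 0 0.016 0;0.02 0 0.016 0"

```text
t: 10.9
tool_pos: [517.7, 339.2, 109.0]
tcp_rot: [[-0.939, -0.343, 0.001], [-0.343, 0.939, 0.0], [-0.001, 0.0, -1.0]]
ft_force: [-1.2, -1.0, 5.8]
gripper_width: 0.531
grasp_force: 66.1
```

```bash
python3 plan.py; python3 - <<'E'
from fit import *
W=world(grab("top")).reshape(-1,3);x,y,z=tobed((492.3,233.5,.351),W)
k=(z>34)&(z<60)&(abs(y-90)<17)
for t in range(-20,60,4):
    q=(abs(x-t)<2)&(abs(y-90)<17)&(z>-10)
    print(t,np.round(np.median(z[q]),1),q.sum(),end=' | ')
E
```

```text
t 10.9 [517.7 339.2 109. ] -2.791 F [-1.24 -1.04  5.75] M [-0.125  0.427  0.006] w 0.531 g 66.1 q [ 0.46  0.31  1.51 -0.    1.32 -1.47]
-20 nan 0 | -16 nan 0 | -12 29.1 5 | -8 33.9 8 | -4 nan 0 | 0 46.6 3 | 4 47.2 8 | 8 47.2 8 | 12 49.1 9 | 16 47.0 9 | 20 46.3 10 | 24 47.3 6 | 28 46.9 9 | 32 46.5 6 | 36 46.7 7 | 40 46.6 10 | 44 45.2 7 | 48 47.1 10 | 52 675.2 19 | 56 720.9 166 |
  return _methods._mean(a, axis=axis, dtype=dtype,
  ret = ret.dtype.type(ret / rcount)
```

Request:
jog_arm --targets "0.006 0 0.003 0;0.012 0 0.007 0;0.012 0 0.007 0"

```text
t: 11.25
tool_pos: [517.2, 339.0, 109.1]
tcp_rot: [[-0.939, -0.343, 0.005], [-0.343, 0.939, 0.002], [-0.006, 0.0, -1.0]]
ft_force: [9.8, 4.6, 12.6]
gripper_width: 0.527
grasp_force: 67.1
```

```bash
python3 plan.py
```

```text
t 11.25 [517.2 339.  109.1] -2.791 F [ 9.79  4.58 12.63] M [ 0.497 -1.268  0.056] w 0.527 g 67.1 q [ 0.46  0.31  1.51 -0.    1.31 -1.47]
```

Request:
jog_arm --targets "-0.006 0 -0.006 0;-0.006 0 -0.006 0;-0.006 0 -0.006 0" --gripper 117

```text
t: 11.55
tool_pos: [516.2, 338.6, 107.9]
tcp_rot: [[-0.939, -0.343, -0.001], [-0.343, 0.939, -0.0], [0.001, -0.0, -1.0]]
ft_force: [-0.0, 0.0, -0.8]
gripper_width: 0.542
grasp_force: 0.0
```

Request:
jog_arm --targets "0 0 0 0;0 0 0 0;0 0 -0.02 0;0 0 -0.1 0;0 0 -0.3 0;0 0 -0.5 0;0 0 -0.5 0" --gripper 75

```text
t: 12.25
tool_pos: [517.9, 339.5, 214.5]
tcp_rot: [[-0.939, -0.343, 0.007], [-0.343, 0.939, 0.004], [-0.008, 0.001, -1.0]]
ft_force: [0.9, 0.1, -0.2]
gripper_width: 0.705
grasp_force: 0.0
```

```bash
python3 plan.py 480,150,210,2.6 439,-265,130,1.78; python3 - <<'E'
from fit import *
f=grab("top");cv2.imwrite("pics/t4.png",cv2.resize(f["image"][110:240,90:360,::-1],(780,376)))
W=world(f).reshape(-1,3);x,y,z=tobed((492.3,233.5,.351),W)
k=(z>36)&(z<60)&(abs(y-90)<40)&(x>-20)&(x<220)
print(len(z[k]),x[k].min(),x[k].max(),np.percentile(y[k],[2,98]))
for t in range(0,200,20):
    q=(abs(x-t)<8)&(abs(y-90)<17)&(z>-10)
    print(t,np.round(np.median(z[q]),1),q.sum(),end=' | ')
E
```

```text
t 12.25 [517.9 339.5 214.5] -2.791 F [ 0.9   0.09 -0.15] M [0.01  0.005 0.028] w 0.705 g 0.0 q [ 0.46  0.25  1.37 -0.    1.51 -1.47]
480,150,210,2.6 [0.503, -0.825, 0.022, 0.568]
439,-265,130,1.78 [-0.894, -1.884, 0.4, 0.522]
597 0.5140611876798964 191.2384162185345 [ 63.85738614 108.72561759]
0 46.5 23 | 20 46.5 42 | 40 707.5 108 | 60 700.0 161 | 80 677.5 178 | 100 656.9 188 | 120 637.5 157 | 140 616.9 150 | 160 592.8 166 | 180 564.9 203 |
```

View pics/t4.png

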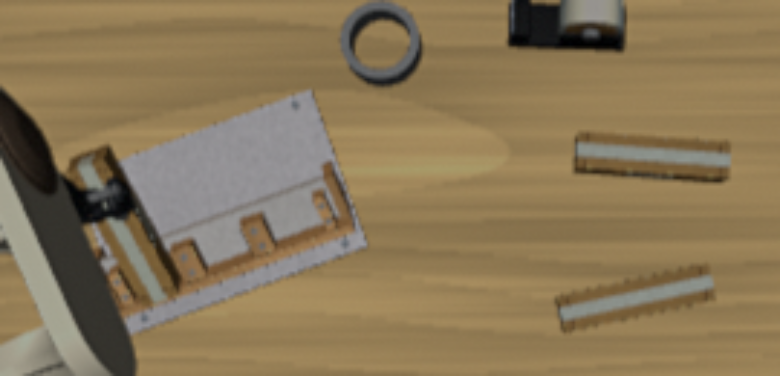

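Request:
jog_arm --targets "0.12 -0.25 0 0.05;0.25 -0.5 0 0.15;0.38 -0.75 0 0.25;0.5 -1 0 0.35;0.5 -1 0 0.45;0.5 -1 0 0.55;0.5 -1 0 0.65;0.5 -1 0 0.75;0.5 -1 0 0.85;0.5 -1 0 0.85" --gripper 0

```text
t: 13.3
tool_pos: [490.8, 116.4, 207.4]
tcp_rot: [[-0.548, 0.837, -0.001], [0.837, 0.548, -0.0], [0.001, -0.001, -1.0]]
ft_force: [1.1, 0.3, -0.3]
gripper_width: 1.003
grasp_force: 0.0
```

```bash
python3 plan.py 439.2,-267,120,1.78 
```

```text
t 13.3 [490.8 116.4 207.4] 2.151 F [ 1.13  0.28 -0.34] M [-0.016  0.012  0.024] w 1.003 g 0.0 q [ 0.08  0.02  1.65 -0.    1.48 -0.5 ]
439.2,-267,120,1.78 [-1.463, -1.266, 0.437, 0.236]
```

Request:
jog_arm --targets "-0.98 -0.84 0.1 0.236;-0.98 -0.84 0.1 0.236;-0.98 -0.84 0.1 0.236;-0.98 -0.84 0.1 0.236;-0.98 -0.84 0.1 0.236;-0.98 -0.84 0.1 0.236"

```text
t: 13.9
tool_pos: [458.2, -143.6, 187.0]
tcp_rot: [[-0.21, 0.978, -0.002], [0.978, 0.21, -0.0], [0.0, -0.002, -1.0]]
ft_force: [-1.2, 0.6, 0.0]
gripper_width: 1.0
grasp_force: 0.0
```

```bash
python3 plan.py 439.2,-267,120,1.78 439.2,-267,13,1.78
```

```text
t 13.9 [ 458.2 -143.6  187. ] 1.782 F [-1.16  0.57  0.03] M [-0.018 -0.005  0.015] w 1.0 g 0.0 q [-0.46 -0.02  1.73 -0.    1.44 -0.67]
439.2,-267,120,1.78 [-0.583, -0.222, 0.335, 0.001]
439.2,-267,13,1.78 [0.0, 0.0, 0.535, 0.0]
```

Request:
jog_arm --targets "-0.583 -0.222 0.2 0;-0.583 -0.222 0.2 0;-0.583 -0.222 0.3 0;-0.583 -0.222 0.5 0;-0.583 -0.222 0.7 0;-0.583 -0.222 0.82 0;-0.583 -0.222 0.865 0;-0.583 -0.222 0.87 0;-0.583 -0.222 0.87 0"

```text
t: 14.8
tool_pos: [441.6, -263.2, 15.3]
tcp_rot: [[-0.214, 0.977, 0.001], [0.977, 0.214, -0.001], [-0.001, 0.001, -1.0]]
ft_force: [0.9, -0.1, -0.1]
gripper_width: 1.001
grasp_force: 0.0
```

```bash
python3 plan.py 439.2,-267,13,1.78
```

```text
t 14.8 [ 441.6 -263.2   15.3] 1.786 F [ 0.88 -0.13 -0.05] M [ 0.069 -0.001  0.004] w 1.001 g 0.0 q [-0.69  0.21  1.85 -0.    1.08 -0.9 ]
439.2,-267,13,1.78 [-0.016, -0.016, 0.011, 0.004]
```

Request:
jog_arm --targets "-0.016 -0.016 0.008 0;-0.016 -0.016 0.008 0;-0.016 -0.016 0.008 0;-0.016 -0.016 0.008 0;-0.016 -0.016 0.008 0;-0.016 -0.016 0.008 0;-0.016 -0.016 0.008 0" --gripper 255

```text
t: 15.5
tool_pos: [438.9, -267.3, 13.6]
tcp_rot: [[-0.213, 0.977, 0.001], [0.977, 0.213, -0.001], [-0.001, 0.0, -1.0]]
ft_force: [-2.3, -0.9, 7.5]
gripper_width: 0.535
grasp_force: 62.4
```

Request:
jog_arm --targets "0 0 -0.05 0;0 0 -0.1 0;0 0 -0.16 0;0 0 -0.22 0;0 0 -0.265 0;0 0 -0.265 0;0 0 -0.265 0" --gripper 128

```text
t: 16.2
tool_pos: [438.6, -266.8, 65.7]
tcp_rot: [[-0.214, 0.977, 0.0], [0.977, 0.214, -0.0], [-0.0, 0.0, -1.0]]
ft_force: [-0.2, 0.9, -5.8]
gripper_width: 0.535
grasp_force: 62.7
```

```bash
python3 plan.py; python3 - <<'E'
from tilt import *
from plan import st
s,p,t,R=st();print(tilt(grab("side"),p,t))
E
```

```text
t 16.2 [ 438.6 -266.8   65.7] 1.786 F [-0.24  0.88 -5.77] M [ 0.213  0.004 -0.035] w 0.535 g 62.7 q [-0.7   0.15  1.81 -0.    1.19 -0.91]
[(-100, 93, 171), (-80, 99, 101), (-60, 99, 92), (-40, 99, 92), (-20, 133, 108), (0, 131, 88), (20, 98, 16), (40, 99, 5), (80, 99, 26), (100, 99, 21)]
```

Request:
jog_arm --targets "0 0 0.01 0;0 0 0.01 0;0 0 0.01 0" --gripper 118.3

```text
t: 16.55
tool_pos: [438.5, -266.8, 63.3]
tcp_rot: [[-0.214, 0.977, -0.001], [0.977, 0.214, 0.0], [0.001, -0.001, -1.0]]
ft_force: [-0.3, -1.1, -5.1]
gripper_width: 0.531
grasp_force: 17.9
```

Request:
jog_arm --targets "0 0 0 0;0 0 0 0" --gripper 118.1

```text
t: 16.75
tool_pos: [438.8, -267.0, 63.7]
tcp_rot: [[-0.214, 0.977, 0.0], [0.977, 0.214, -0.0], [-0.0, 0.0, -1.0]]
ft_force: [-0.4, -0.8, -5.8]
gripper_width: 0.536
grasp_force: 10.4
```

```bash
python3 plan.py
```

```text
t 16.75 [ 438.8 -267.    63.7] 1.786 F [-0.35 -0.77 -5.81] M [-0.059 -0.03   0.032] w 0.536 g 10.4 q [-0.7   0.15  1.81 -0.    1.18 -0.91]
```

Request:
jog_arm --targets "0 0 0 0;0 0 0 0"

```text
t: 16.95
tool_pos: [438.8, -267.0, 63.9]
tcp_rot: [[-0.214, 0.977, 0.0], [0.977, 0.214, -0.0], [-0.0, 0.0, -1.0]]
ft_force: [0.4, -0.0, -3.6]
gripper_width: 0.537
grasp_force: 10.4
```

```bash
python3 plan.py 480,-80,215,1.2 565,200,215,0.351; python3 - <<'E'
from tilt import *
from plan import st
s,p,t,R=st();print(tilt(grab("side"),p,t))
E
```

```text
t 16.95 [ 438.8 -267.    63.9] 1.786 F [ 0.44 -0.04 -3.65] M [-0.123  0.001  0.052] w 0.537 g 10.4 q [-0.7   0.15  1.81 -0.    1.18 -0.91]
480,-80,215,1.2 [0.869, 0.401, -0.756, 0.373]
565,200,215,0.351 [1.459, -0.111, -0.0, 0.54]
[(-80, 46, 106), (-60, 58, 144), (-40, 72, 142), (-20, 125, 158), (0, 101, 128), (20, 103, 14), (60, 137, 17)]
```

Request:
jog_arm --targets "0 0 0 0;0 0 0 0;0 0 0 0;0 0 -0.02 0;0 0 -0.1 0;0 0 -0.3 0;0.2 0.1 -0.5 0;0.4 0.2 -0.7 0.1;0.6 0.3 -0.8 0.2;0.8 0.4 -0.8 0.3;0.98 0.45 -0.8 0.4;0.98 0.45 -0.8 0.5;0.98 0.45 -0.8 0.5" --gripper 255

```text
t: 18.3
tool_pos: [484.8, -53.4, 224.1]
tcp_rot: [[0.542, 0.84, 0.0], [0.84, -0.542, 0.001], [0.001, -0.0, -1.0]]
ft_force: [-0.4, -1.2, -6.2]
gripper_width: 0.53
grasp_force: 63.9
```

```bash
python3 plan.py 557,258,220,0.351
```

```text
t 18.3 [484.8 -53.4 224.1] 0.998 F [-0.39 -1.21 -6.24] M [ 0.055 -0.081  0.004] w 0.53 g 63.9 q [-0.27 -0.03  1.66  0.    1.51  0.3 ]
557,258,220,0.351 [1.504, -0.541, 0.02, 0.412]
```

Request:
jog_arm --targets "0.25 -0.13 0 0.1;0.5 -0.26 0 0.2;0.75 -0.4 0 0.3;0.98 -0.5 0 0.412;0.98 -0.5 0 0.412;0.98 -0.5 0 0.412;0.98 -0.5 0 0.412"

```text
t: 19.0
tool_pos: [506.0, 164.4, 223.4]
tcp_rot: [[0.937, 0.348, -0.001], [0.348, -0.937, 0.0], [-0.001, -0.0, -1.0]]
ft_force: [-0.1, -1.1, -5.8]
gripper_width: 0.533
grasp_force: 64.8
```

```bash
python3 plan.py 557.1,257.2,220,0.351 557.1,257.2,120,.351
```

```text
t 19.0 [506.  164.4 223.4] 0.356 F [-0.08 -1.14 -5.78] M [-0.03  -0.096  0.053] w 0.533 g 64.8 q [0.17 0.07 1.56 0.   1.51 1.38]
557.1,257.2,220,0.351 [0.401, -0.346, 0.017, 0.003]
557.1,257.2,120,.351 [0.0, 0.0, 0.5, 0.0]
```

Request:
jog_arm --targets "0.2 -0.173 0 0.003;0.4 -0.346 0.05 0.003;0.4 -0.346 0.2 0.003;0.4 -0.346 0.32 0.003;0.4 -0.346 0.41 0.003;0.4 -0.346 0.46 0.003;0.4 -0.346 0.49 0.003;0.4 -0.346 0.5 0.003;0.4 -0.346 0.5 0.003"

```text
t: 19.9
tool_pos: [557.8, 255.2, 124.3]
tcp_rot: [[0.94, 0.342, 0.001], [0.342, -0.94, 0.0], [0.001, 0.0, -1.0]]
ft_force: [0.2, -0.2, -5.3]
gripper_width: 0.528
grasp_force: 65.8
```

```bash
cat > bay.py <<'E'
from fit import *
import sys
from plan import st
yb=float(sys.argv[1]);s,p,t,R=st()
print("t",s["t"],"F",np.round(s["ft_force"],1),"M",np.round(s["ft_torque"],3),"tcp bed h,y",((p[0]-492.3)*.939+(p[1]-233.5)*.344).round(1),(-(p[0]-492.3)*.344+(p[1]-233.5)*.939).round(1),"z",p[2].round(1))
for cam in sys.argv[2:]:
    W=world(grab(cam)).reshape(-1,3);x,y,z=tobed((492.3,233.5,.351),W)
    k=(z>36)&(z<75)&(abs(y-yb)<34)&(x>-20)&(x<50)
    print(cam,"y range",np.percentile(y[k],[3,97]).round(1),"xmin",np.percentile(x[k],1).round(1))
    print([(int(t),np.round(np.median(z[q]),1)) for t in range(-16,200,12) for q in [(abs(x-t)<6)&(abs(y-yb)<17)&(z>-10)&(z<80)] if q.sum()>4])
E
python3 bay.py 0 side top
```

```text
t 19.9 F [ 0.2 -0.2 -5.3] M [ 0.037 -0.163  0.022] tcp bed h,y 68.9 -2.1 z 124.3
side y range [-28.6  20.1] xmin 3.6
[(-16, np.float64(19.0)), (-4, np.float64(32.6)), (8, np.float64(0.2)), (20, np.float64(37.0)), (32, np.float64(56.7)), (44, np.float64(55.6)), (56, np.float64(56.3)), (68, np.float64(55.1)), (80, np.float64(56.1)), (92, np.float64(55.6)), (104, np.float64(56.2)), (116, np.float64(55.2)), (128, np.float64(56.0)), (140, np.float64(56.5)), (188, np.float64(55.5))]
top y range [-28.6   1. ] xmin -3.1
[(-4, np.float64(30.6)), (20, np.float64(57.6)), (32, np.float64(56.6)), (44, np.float64(58.6)), (56, np.float64(55.7)), (68, np.float64(57.8)), (80, np.float64(56.8))]
```

Request:
jog_arm --targets "0 -0.012 0.02 0;0 -0.012 0.035 0;0 -0.012 0.047 0;0 -0.012 0.055 0;-0.006 -0.012 0.06 0;-0.013 -0.012 0.066 0;-0.02 -0.012 0.072 0;-0.02 -0.012 0.072 0"

```text
t: 20.8
tool_pos: [552.6, 256.2, 109.2]
tcp_rot: [[0.94, 0.342, -0.0], [0.342, -0.94, -0.0], [-0.0, 0.0, -1.0]]
ft_force: [-0.5, -0.0, -5.4]
gripper_width: 0.527
grasp_force: 65.9
```

```bash
python3 bay.py 0 top
```

```text
t 20.8 F [-0.5 -0.  -5.4] M [ 0.051 -0.118  0.028] tcp bed h,y 64.5 0.5 z 109.2
top y range [-25.7   2.6] xmin -3.7
[(-4, np.float64(32.7)), (8, np.float64(47.1)), (20, np.float64(47.9)), (32, np.float64(47.9)), (44, np.float64(46.9)), (56, np.float64(46.6)), (68, np.float64(47.2)), (80, np.float64(47.1))]
```

Request:
jog_arm --targets "-0.006 0 0.008 0;-0.011 0 0.012 0;-0.016 0 0.016 0;-0.016 0 0.016 0"

```text
t: 21.25
tool_pos: [550.2, 255.3, 107.1]
tcp_rot: [[0.94, 0.342, 0.001], [0.342, -0.94, 0.0], [0.001, 0.0, -1.0]]
ft_force: [-1.6, -0.4, 4.7]
gripper_width: 0.53
grasp_force: 67.4
```

```bash
python3 bay.py 0
```

```text
t 21.25 F [-1.6 -0.4  4.7] M [-0.037  0.381  0.045] tcp bed h,y 61.8 0.5 z 107.1
```

Request:
jog_arm --targets "-0.005 0 0.0035 0;-0.01 0 0.007 0;-0.015 0 0.01 0;-0.015 0 0.01 0"

```text
t: 21.65
tool_pos: [547.4, 254.3, 105.1]
tcp_rot: [[0.94, 0.342, 0.001], [0.342, -0.94, 0.0], [0.002, 0.0, -1.0]]
ft_force: [-1.9, -1.1, 5.2]
gripper_width: 0.533
grasp_force: 67.4
```

```bash
python3 bay.py 0
```

```text
t 21.65 F [-1.9 -1.1  5.2] M [-0.029  0.397  0.068] tcp bed h,y 58.8 0.6 z 105.1
```

Request:
jog_arm --targets "-0.005 0 0.0035 0;-0.01 0 0.007 0;-0.015 0 0.01 0;-0.02 0 0.0135 0;-0.02 0 0.0135 0"

```text
t: 22.15
tool_pos: [546.2, 253.9, 104.7]
tcp_rot: [[0.94, 0.342, 0.009], [0.342, -0.94, 0.003], [0.009, 0.0, -1.0]]
ft_force: [13.9, 7.1, 17.3]
gripper_width: 0.529
grasp_force: 68.7
```

```bash
python3 bay.py 0
```

```text
t 22.15 F [13.9  7.1 17.3] M [ 0.755 -1.654  0.137] tcp bed h,y 57.7 0.6 z 104.7
```

Request:
jog_arm --targets "0.014 0 -0.012 0;0.014 0 -0.012 0;0.014 0 -0.012 0" --gripper 117

```text
t: 22.45
tool_pos: [545.7, 253.7, 103.6]
tcp_rot: [[0.94, 0.342, -0.0], [0.342, -0.94, -0.0], [-0.0, 0.0, -1.0]]
ft_force: [-0.6, 0.4, 0.5]
gripper_width: 0.542
grasp_force: 0.1
```

Request:
jog_arm --targets "0 0 0 0;0 0 0 0;0 0 -0.02 0;0 0 -0.1 0;0 0 -0.3 0;0 0 -0.5 0;0 0 -0.55 0" --gripper 75

```text
t: 23.15
tool_pos: [547.0, 254.2, 218.8]
tcp_rot: [[0.94, 0.342, 0.006], [0.342, -0.94, 0.002], [0.006, 0.0, -1.0]]
ft_force: [-0.8, -0.3, 0.7]
gripper_width: 0.706
grasp_force: 0.0
```

```bash
python3 bay.py 0 side; python3 plan.py 615,-291,120,1.49
```

```text
t 23.15 F [-0.8 -0.3  0.7] M [ 0.031 -0.031  0.053] tcp bed h,y 58.4 0.6 z 218.8
side y range [-24.3  20.7] xmin -0.9
[(-16, np.float64(27.1)), (-4, np.float64(34.7)), (8, np.float64(46.6)), (20, np.float64(47.3)), (32, np.float64(45.4)), (44, np.float64(46.8)), (56, np.float64(45.2)), (68, np.float64(45.4)), (80, np.float64(46.0)), (92, np.float64(45.7)), (104, np.float64(46.1)), (116, np.float64(45.3)), (128, np.float64(45.5)), (140, np.float64(46.2)), (152, np.float64(45.8)), (164, np.float64(45.5)), (176, np.float64(45.9)), (188, np.float64(45.9))]
t 23.2 [546.9 254.1 218.2] 0.349 F [-0.05 -1.26  1.37] M [-0.008 -0.027  0.01 ] w 0.706 g 0.0 q [ 0.31  0.21  1.41 -0.    1.52  1.53]
615,-291,120,1.49 [-0.612, 2.678, 0.491, -0.726]
```

Bay 2 is stored. Now to the third carton.

Request:
jog_arm --targets "-0.1 0.25 0 0;-0.2 0.5 0 -0.1;-0.25 0.75 0 -0.2;-0.25 1 0 -0.3;-0.25 1 0 -0.4;-0.25 1 0 -0.5;-0.25 1 0 -0.6;-0.25 1 0 -0.726;-0.25 1 0 -0.726" --gripper 0

```text
t: 24.1
tool_pos: [566.9, 48.6, 212.6]
tcp_rot: [[0.076, 0.997, -0.002], [0.997, -0.076, -0.0], [-0.0, -0.002, -1.0]]
ft_force: [-0.4, 0.5, -0.7]
gripper_width: 0.997
grasp_force: 0.0
```

```bash
python3 plan.py 615,-291,120,1.49
```

```text
t 24.1 [566.9  48.6 212.6] 1.495 F [-0.4   0.52 -0.65] M [ 0.023 -0.015 -0.022] w 0.997 g 0.0 q [-0.05  0.15  1.49 -0.    1.5   0.03]
615,-291,120,1.49 [-1.675, 0.368, 0.463, 0.003]
```

Request:
jog_arm --targets "-0.95 0.2 0.1 0;-0.95 0.2 0.1 0;-0.95 0.2 0.1 0;-0.95 0.2 0.1 0;-0.95 0.2 0.1 0;-0.95 0.2 0.1 0"

```text
t: 24.7
tool_pos: [591.2, -144.7, 192.5]
tcp_rot: [[0.083, 0.997, -0.002], [0.997, -0.083, 0.001], [0.001, -0.002, -1.0]]
ft_force: [-0.3, 0.2, -0.4]
gripper_width: 0.999
grasp_force: 0.0
```

```bash
python3 plan.py 615,-291,120,1.49 615,-291,13,1.49
```

```text
t 24.7 [ 591.2 -144.7  192.5] 1.487 F [-0.27  0.17 -0.39] M [-0.049 -0.003  0.034] w 0.999 g 0.0 q [-0.37  0.24  1.43  0.    1.48 -0.28]
615,-291,120,1.49 [-0.719, 0.18, 0.362, -0.002]
615,-291,13,1.49 [0.0, 0.0, 0.535, 0.0]
```

Request:
jog_arm --targets "-0.73 0.18 0.2 0;-0.73 0.18 0.2 0;-0.73 0.18 0.2 0;-0.73 0.18 0.3 0;-0.73 0.18 0.5 0;-0.73 0.18 0.7 0;-0.73 0.18 0.83 0;-0.73 0.18 0.89 0;-0.73 0.18 0.9 0;-0.73 0.18 0.9 0"

```text
t: 25.7
tool_pos: [616.2, -292.0, 14.9]
tcp_rot: [[0.081, 0.997, 0.001], [0.997, -0.081, -0.001], [-0.001, 0.001, -1.0]]
ft_force: [-0.4, 0.3, 0.0]
gripper_width: 0.999
grasp_force: 0.0
```

```bash
python3 plan.py 615,-291,13,1.49
```

```text
t 25.7 [ 616.2 -292.    14.9] 1.49 F [-0.37  0.28  0.04] M [-0.031 -0.012 -0.044] w 0.999 g 0.0 q [-0.56  0.52  1.42 -0.    1.2  -0.47]
615,-291,13,1.49 [0.005, -0.007, 0.01, -0.0]
```

Request:
jog_arm --targets "0.004 -0.006 0.006 0;0.004 -0.006 0.006 0;0.004 -0.006 0.006 0;0.004 -0.006 0.006 0;0.004 -0.006 0.006 0;0.004 -0.006 0.006 0;0.004 -0.006 0.006 0" --gripper 255

```text
t: 26.4
tool_pos: [614.8, -291.6, 13.7]
tcp_rot: [[0.082, 0.997, 0.001], [0.997, -0.082, -0.001], [-0.001, 0.001, -1.0]]
ft_force: [-2.8, 1.3, 7.1]
gripper_width: 0.53
grasp_force: 63.0
```

Request:
jog_arm --targets "0 0 -0.05 0;0 0 -0.1 0;0 0 -0.16 0;0 0 -0.22 0;0 0 -0.255 0;0 0 -0.255 0;0 0 -0.255 0" --gripper 128

```text
t: 27.1
tool_pos: [614.4, -291.4, 63.5]
tcp_rot: [[0.082, 0.997, -0.0], [0.997, -0.082, -0.0], [-0.0, -0.0, -1.0]]
ft_force: [0.1, -1.0, -5.8]
gripper_width: 0.536
grasp_force: 62.7
```

```bash
python3 plan.py
```

```text
t 27.1 [ 614.4 -291.4   63.5] 1.489 F [ 0.08 -1.04 -5.78] M [ 0.212 -0.02  -0.016] w 0.536 g 62.7 q [-0.56  0.47  1.39 -0.    1.29 -0.47]
```

Request:
jog_arm --targets "0 0 0 0;0 0 0 0;0 0 0 0" --gripper 118.3

```text
t: 27.4
tool_pos: [614.3, -291.4, 63.2]
tcp_rot: [[0.082, 0.997, -0.001], [0.997, -0.082, 0.0], [0.0, -0.001, -1.0]]
ft_force: [-0.5, 0.0, -5.5]
gripper_width: 0.538
grasp_force: 16.1
```

Request:
jog_arm --targets "0 0 0 0;0 0 0 0;0 0 0 0;0 0 0 0" --gripper 118.1

```text
t: 27.8
tool_pos: [614.5, -291.6, 63.8]
tcp_rot: [[0.082, 0.997, 0.0], [0.997, -0.082, -0.0], [-0.0, 0.0, -1.0]]
ft_force: [0.6, -0.3, -4.7]
gripper_width: 0.536
grasp_force: 10.2
```

```bash
python3 plan.py 590,100,215,0.351; python3 - <<'E'
from tilt import *
from plan import st
s,p,t,R=st();print(tilt(grab("side"),p,t))
E
```

```text
t 27.8 [ 614.5 -291.6   63.8] 1.489 F [ 0.57 -0.25 -4.74] M [-0.064  0.021 -0.004] w 0.536 g 10.2 q [-0.56  0.47  1.39 -0.    1.29 -0.47]
590,100,215,0.351 [1.941, -0.282, -0.756, 0.725]
[(-80, 46, 113), (-60, 58, 138), (-40, 72, 139), (-20, 89, 150), (0, 100, 136), (20, 104, 26), (60, 137, 6)]
```

Request:
jog_arm --targets "0 0 0 0;0 0 0 0;0 0 0 0;0 0 -0.02 0;0 0 -0.1 0;0 0 -0.3 0;0.2 0 -0.5 0;0.4 0 -0.7 0.1;0.6 0 -0.8 0.2;0.8 0 -0.8 0.3;0.98 0 -0.8 0.4;0.98 0 -0.8 0.5;0.98 0 -0.8 0.5" --gripper 255

```text
t: 29.15
tool_pos: [630.5, -94.6, 225.2]
tcp_rot: [[0.765, 0.644, 0.001], [0.644, -0.765, -0.0], [0.001, 0.001, -1.0]]
ft_force: [0.2, -0.7, -6.1]
gripper_width: 0.533
grasp_force: 64.1
```

```bash
python3 plan.py 584,172.3,220,0.351
```

```text
t 29.15 [630.5 -94.6 225.2] 0.7 F [ 0.2  -0.65 -6.11] M [ 0.033 -0.096  0.028] w 0.533 g 64.1 q [-0.27  0.29  1.3  -0.    1.55  0.6 ]
584,172.3,220,0.351 [0.682, -1.171, 0.026, 0.222]
```

Request:
jog_arm --targets "0.15 -0.22 0 0.06;0.3 -0.44 0 0.12;0.45 -0.66 0 0.18;0.6 -0.88 0 0.222;0.68 -0.98 0 0.222;0.68 -0.98 0 0.222;0.68 -0.98 0 0.222"

```text
t: 29.85
tool_pos: [607.1, 142.3, 224.7]
tcp_rot: [[0.937, 0.349, 0.001], [0.349, -0.937, -0.0], [0.001, 0.0, -1.0]]
ft_force: [0.8, -1.5, -6.2]
gripper_width: 0.527
grasp_force: 65.8
```

```bash
python3 plan.py 584,172.3,220,0.351 584,172.3,122,0.351
```

```text
t 29.85 [607.1 142.3 224.7] 0.357 F [ 0.8  -1.53 -6.15] M [-0.007 -0.102 -0.035] w 0.527 g 65.8 q [ 0.11  0.26  1.34 -0.    1.54  1.32]
584,172.3,220,0.351 [-0.056, -0.181, 0.023, 0.004]
584,172.3,122,0.351 [0.0, 0.0, 0.49, 0.0]
```

Request:
jog_arm --targets "-0.03 -0.09 0 0.004;-0.056 -0.181 0.08 0.004;-0.056 -0.181 0.22 0.004;-0.056 -0.181 0.34 0.004;-0.056 -0.181 0.42 0.004;-0.056 -0.181 0.47 0.004;-0.056 -0.181 0.5 0.004;-0.056 -0.181 0.51 0.004;-0.056 -0.181 0.51 0.004"

```text
t: 30.75
tool_pos: [584.5, 171.2, 122.2]
tcp_rot: [[0.94, 0.341, 0.001], [0.341, -0.94, -0.0], [0.001, 0.0, -1.0]]
ft_force: [-0.6, 1.7, -5.7]
gripper_width: 0.529
grasp_force: 65.7
```

```bash
python3 bay.py -90 side top
```

```text
t 30.75 F [-0.6  1.7 -5.7] M [ 0.004 -0.1    0.039] tcp bed h,y 65.2 -90.3 z 122.2
side y range [-114.9  -70.7] xmin -2.0
[(-16, np.float64(27.0)), (-4, np.float64(32.0)), (8, np.float64(1.0)), (20, np.float64(55.3)), (32, np.float64(56.8)), (44, np.float64(56.2)), (56, np.float64(55.7)), (68, np.float64(56.5)), (80, np.float64(56.3)), (92, np.float64(55.1)), (104, np.float64(56.4)), (116, np.float64(55.7)), (128, np.float64(55.4)), (176, np.float64(54.2)), (188, np.float64(54.8))]
top y range [-116.6  -94.3] xmin -3.9
[(-4, np.float64(32.2)), (20, np.float64(56.5)), (32, np.float64(58.3)), (44, np.float64(57.9)), (56, np.float64(58.0))]
```

Request:
jog_arm --targets "0 -0.01 0.02 0;0 -0.01 0.035 0;0 -0.01 0.047 0;0 -0.01 0.056 0;-0.005 -0.01 0.063 0;-0.01 -0.01 0.069 0;-0.01 -0.01 0.069 0"

```text
t: 31.55
tool_pos: [581.6, 172.5, 107.9]
tcp_rot: [[0.94, 0.342, 0.0], [0.342, -0.94, -0.0], [-0.0, 0.0, -1.0]]
ft_force: [0.2, -0.6, -4.0]
gripper_width: 0.534
grasp_force: 66.2
```

```bash
python3 bay.py -90 top
```

```text
t 31.55 F [ 0.2 -0.6 -4. ] M [-0.044  0.102  0.058] tcp bed h,y 62.9 -88.0 z 107.9
top y range [-114.8  -91.8] xmin -0.2
[(-4, np.float64(31.2)), (8, np.float64(47.1)), (20, np.float64(46.8)), (32, np.float64(46.1)), (44, np.float64(46.6)), (56, np.float64(46.2))]
```

Request:
jog_arm --targets "-0.006 0 0.005 0;-0.012 0 0.009 0;-0.017 0 0.013 0;-0.022 0 0.016 0;-0.022 0 0.016 0"

```text
t: 32.1
tool_pos: [577.6, 171.0, 104.9]
tcp_rot: [[0.94, 0.342, 0.0], [0.342, -0.94, -0.0], [0.0, 0.0, -1.0]]
ft_force: [-1.4, -0.8, 4.3]
gripper_width: 0.534
grasp_force: 67.0
```

```bash
python3 bay.py -90
```

```text
t 32.1 F [-1.4 -0.8  4.3] M [-0.085  0.41   0.046] tcp bed h,y 58.6 -88.0 z 104.9
```

Request:
jog_arm --targets "-0.005 0 0.0035 0;-0.01 0 0.007 0;-0.014 0 0.0095 0;-0.014 0 0.0095 0"

```text
t: 32.5
tool_pos: [576.9, 170.8, 104.7]
tcp_rot: [[0.94, 0.342, 0.006], [0.342, -0.94, 0.002], [0.006, 0.001, -1.0]]
ft_force: [8.9, 5.2, 13.5]
gripper_width: 0.532
grasp_force: 67.9
```

```bash
python3 bay.py -90
```

```text
t 32.5 F [ 8.9  5.2 13.5] M [ 0.755 -1.254  0.107] tcp bed h,y 57.8 -88.0 z 104.7
```

Request:
jog_arm --targets "0.01 0 -0.008 0;0.01 0 -0.008 0;0.01 0 -0.008 0" --gripper 117

```text
t: 32.8
tool_pos: [576.6, 170.7, 103.9]
tcp_rot: [[0.94, 0.342, -0.001], [0.342, -0.94, -0.0], [-0.001, -0.0, -1.0]]
ft_force: [0.1, 0.5, 0.0]
gripper_width: 0.544
grasp_force: 0.1
```

Request:
jog_arm --targets "0 0 0 0;0 0 0 0;0 0 -0.02 0;0 0 -0.1 0;0 0 -0.3 0;0 0 -0.5 0;0 0 -0.7 0;-0.4 0.5 -0.7 0;-0.8 0.98 -0.7 0;-0.8 0.98 -0.7 0;-0.8 0.98 -0.7 0;-0.8 0.98 -0.7 0" --gripper 75

```text
t: 34.0
tool_pos: [493.3, -66.7, 244.8]
tcp_rot: [[0.94, 0.342, 0.001], [0.342, -0.94, -0.0], [0.0, 0.001, -1.0]]
ft_force: [0.6, 0.1, 0.5]
gripper_width: 0.711
grasp_force: 0.0
```

```bash
python3 bay.py -90 top; python3 bay.py 0 top;python3 bay.py 90 top; python3 - <<'E'
from h import *
cv2.imwrite("pics/f.png",np.hstack([cv2.resize(grab(n)["image"][:,:,::-1],(400,300)) for n in("top","side")]))
E
```

```text
t 34.0 F [0.6 0.1 0.5] M [-0.062  0.01  -0.005] tcp bed h,y -102.3 -282.3 z 244.8
top y range [-113.8  -69.8] xmin -1.4
[(-4, np.float64(34.1)), (8, np.float64(47.0)), (20, np.float64(47.3)), (32, np.float64(46.0)), (44, np.float64(47.4)), (56, np.float64(46.5)), (68, np.float64(45.5)), (80, np.float64(46.9)), (92, np.float64(46.8)), (104, np.float64(46.2)), (116, np.float64(46.4)), (128, np.float64(45.1)), (140, np.float64(46.7)), (152, np.float64(46.3)), (164, np.float64(46.0)), (176, np.float64(45.7)), (188, np.float64(39.8))]
t 34.05 F [-0.2 -5.2  1.1] M [-0.129  0.007  0.028] tcp bed h,y -106.0 -287.1 z 244.8
top y range [-25.2  18.5] xmin -1.9
[(-4, np.float64(33.8)), (8, np.float64(47.3)), (20, np.float64(47.1)), (32, np.float64(46.8)), (44, np.float64(46.0)), (56, np.float64(46.7)), (68, np.float64(46.4)), (80, np.float64(46.8)), (92, np.float64(46.3)), (104, np.float64(46.4)), (116, np.float64(46.7)), (128, np.float64(47.0)), (140, np.float64(47.0)), (152, np.float64(47.5)), (164, np.float64(46.9)), (176, np.float64(47.0)), (188, np.float64(36.9))]
t 34.1 F [0.2 0.2 0.6] M [-0.019 -0.013  0.012] tcp bed h,y -103.9 -285.0 z 244.8
top y range [ 64.4 108.4] xmin -4.2
[(-4, np.float64(42.8)), (8, np.float64(46.1)), (20, np.float64(46.8)), (32, np.float64(46.8)), (44, np.float64(46.9)), (56, np.float64(46.2)), (68, np.float64(46.4)), (80, np.float64(47.0)), (92, np.float64(47.2)), (104, np.float64(46.8)), (116, np.float64(46.4)), (128, np.float64(46.3)), (140, np.float64(46.5)), (152, np.float64(46.7)), (164, np.float64(46.9)), (176, np.float64(47.2)), (188, np.float64(37.7))]
```

View pics/f.png

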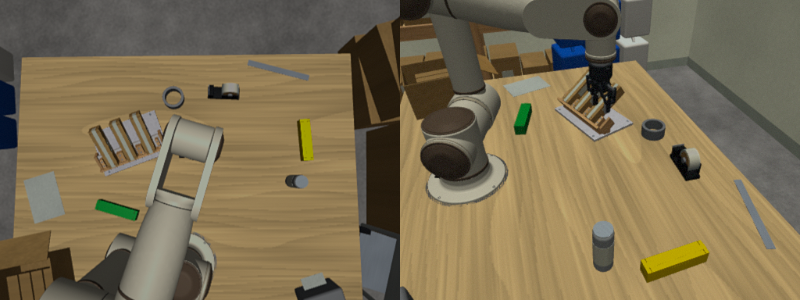

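All three cartons lie flat in their bays against the lip, and the arm is clear of them (top view: rack at 125,140; bystanders not moved).

```bash
python3 -c "
from rig import ctrl
print(ctrl.finish_job())"
```

```text
the job is handed in; nothing more can be done
None
```

All three cartons are in the rack, one per bay, flat on the bed with the heavy end against the lip; the dispenser, can and tape were not touched, and I handed the job in at about 34 s of the 66 s allowed.

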